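# Check a sample case against its picture cards and put right the wrongly packed part

## Task

Open the sample case by its handle until the lid stays back, and find the part that does not match the picture card in its compartment. Stand that part upright in the steel tray, and stand the matching part left out on the bench upright in the emptied compartment. Leave everything else where it is, and shut the lid fully again, lowering it by hand rather than letting it drop.

Things in the scene. Friction and masses are not known exactly. Their poses are not given: they have to be found in the camera images.
- case: Hinged-lid sample case fixed to the bench: grey base 167 (x) by 188 mm (y), clear lid. Origin: centre of the underside; x points to the hinge side. Floor 3 mm thick, walls 4 mm thick and 16 mm high, dividers 3 mm thick and 12 mm high (from the bench); 2 rows of 3 compartments, each 78 (x) by 58 mm (y) inside, centres at x -40.5 and 40.5, y -61, 0, 61 mm. 59 mm high when shut, plus the handle
- lid (a joint): Lid angle, rad: 0 shut, 1.65 open on its stop. Hinge line along the case's y, 83.5 mm to +x of the case's origin, 16 mm above the bench. About 0.25 kg, hinge nearly free: balances at about 1.2 rad, falls shut below that and open above. A 3 mm clear panel with a 40 mm skirt all round (panel's underside 40 mm above the hinge line when shut)
- lid_handle (a point): Middle of the bar of the lid's black bow handle: round bar 10 mm thick, 90 mm long, along the case's y, its axis 32 mm above the lid's panel, 22 mm behind the front edge. Shut, it lies 145.0 mm to -x of the hinge line and 75 mm above it (91 mm above the bench); it swings with the lid, up and towards +x
- hex_a: Long hexagonal coupling nut, plain steel, 24 mm across flats, 48 mm tall, about 0.13 kg, upright in a compartment at any yaw. Origin: centre of the underside; z up; its x axis, and every 60 degrees from it, points square out of a flat. Which of hex_a, hex_b and hex_c is the wrongly packed one changes from start to start
- hex_b: Long hexagonal coupling nut, plain steel, 24 mm across flats, 48 mm tall, about 0.13 kg, upright in a compartment at any yaw. Origin: centre of the underside; z up; its x axis, and every 60 degrees from it, points square out of a flat. Which of hex_a, hex_b and hex_c is the wrongly packed one changes from start to start
- hex_c: Long hexagonal coupling nut, plain steel, 24 mm across flats, 48 mm tall, about 0.13 kg, upright in a compartment at any yaw. Origin: centre of the underside; z up; its x axis, and every 60 degrees from it, points square out of a flat. Which of hex_a, hex_b and hex_c is the wrongly packed one changes from start to start
- bush_a: Flanged bush of plain steel: round body 22 mm across on a foot flange 36 mm across and 6 mm thick, 48 mm tall in all, standing correctly packed in its compartment. Origin: centre of the underside; z up
- bush_b: The same flanged bush (body 22 mm, foot flange 36 mm by 6 mm, 48 mm tall, about 0.11 kg), left standing on the open bench, to the right or the left of the case, with clutter close round it: it is the part missing from the case. Origin: centre of the underside; z up
- square_a: Square coupling nut of plain steel, 24 x 24 mm, 48 mm tall, standing in its compartment, correctly packed. Origin: centre of the underside
- square_b: As square_a
- card_hex_a: Flat white paper card in one compartment, printed in black with the outline of the part that belongs there: a hexagon with a bore. Origin: centre of that compartment, on its floor (3 mm above the bench); axes as the case. The card (34 x 46 mm) covers the half towards the hinge; the part stands about 16 mm to -x of the origin. Which compartment it is in varies
- card_hex_b: Flat white paper card in one compartment, printed in black with the outline of the part that belongs there: a hexagon with a bore. Origin: centre of that compartment, on its floor (3 mm above the bench); axes as the case. The card (34 x 46 mm) covers the half towards the hinge; the part stands about 16 mm to -x of the origin. Which compartment it is in varies
- card_bush_a: Flat white paper card in one compartment, printed in black with the outline of the part that belongs there: two circles, one in the other (the bush from above). Origin: centre of that compartment, on its floor (3 mm above the bench); axes as the case. The card (34 x 46 mm) covers the half towards the hinge; the part stands about 16 mm to -x of the origin. Which compartment it is in varies
- card_bush_b: Flat white paper card in one compartment, printed in black with the outline of the part that belongs there: two circles, one in the other (the bush from above). Origin: centre of that compartment, on its floor (3 mm above the bench); axes as the case. The card (34 x 46 mm) covers the half towards the hinge; the part stands about 16 mm to -x of the origin. Which compartment it is in varies
- card_square_a: Flat white paper card in one compartment, printed in black with the outline of the part that belongs there: a square with a bore. Origin: centre of that compartment, on its floor (3 mm above the bench); axes as the case. The card (34 x 46 mm) covers the half towards the hinge; the part stands about 16 mm to -x of the origin. Which compartment it is in varies
- card_square_b: Flat white paper card in one compartment, printed in black with the outline of the part that belongs there: a square with a bore. Origin: centre of that compartment, on its floor (3 mm above the bench); axes as the case. The card (34 x 46 mm) covers the half towards the hinge; the part stands about 16 mm to -x of the origin. Which compartment it is in varies
- tray_floor (a point): Centre of the inner floor (3 mm above the bench) of the shallow open steel tray fixed to the bench, on the other side of the case from the loose bush: 110 mm (x) by 150 mm (y) outside, walls 3 mm thick, 16 mm high above the bench. Axes along the tray's sides
- oil_bottle: Bystander: small white bottle, 34 mm across, 75 mm tall, upright 62 to 72 mm from the loose bush. Origin: centre of the underside
- highlighter: Bystander: flat yellow marker pen with a black cap, 113 x 25 mm, 15 mm high, lying along its x axis beside the loose bush. Origin: on the bench, near its middle (ends at x = -55 and +58 mm)
- loupe: Bystander: black eye loupe, 32 mm across, 30 mm tall, standing near the loose bush. Origin: centre of the underside
- phone: Bystander: black phone, 72 (x) by 150 (y) by 8 mm, lying beyond the tray. Origin: centre of the underside
- tweezers: Bystander: steel tweezers, about 125 mm long along x, 5 mm high, lying on the robot's side of the tray. Origin: on the bench, at the middle
- dish: Bystander: shallow glass dish, 90 mm across, 16 mm high, beyond the case. Origin: centre of the underside
Not all that is in view belongs to the job. Several things look just like the part that bears tray_floor: the one meant starts farthest from the robot's base.

How it is judged:
By the outcome, as a careful person would: the job done as asked, in the order asked, and still so for the second after the job is handed in, with the robot touching nothing.
It also fails if it takes over 72 s, if anything falls off the work surface, if the arm or the gripper's body presses on something with over 40 N, if the wrist force passes 120 N, or if a joint passes its speed limit or range.

## Robot

A 6-joint arm with a two-finger parallel gripper is mounted at the origin on the work surface. World frame = base frame: x ahead of the robot, y to its left, z up, the work surface at z = 0. Lengths are in m, angles in rad, forces in N, time in s.
With the tool pointing down it reaches from about 0.325 to 0.75 m from the base axis. Payload 7.6 kg.
Tool frame: the origin (TCP) lies at the very end of the fingers, on their centre line; the grasp point (between the pads) lies 19 mm behind it; z points along the fingers, y is the line along which they close (so a half turn about z gives the same grasp; the last joint's range is limited). The gripper opens to 85 mm and grips with 20 to 120 N. Pads are 22 mm wide; open, the fingers measure 114 mm over their backs; the gripper's body (76 mm by 85 mm) begins 54 mm behind the grasp point. The pads swing forward as they close: fully open they stand 13 mm farther back than shut.
Start: joints at [1.219, 0.052, 1.401, -0, 1.689, -0.07], TCP at [0.146, 0.504, 0.231] pointing down, gripper open.
Joint ranges: [-2.9, 2.9], [-0.91, 2.17], [0.12, 2.37], [-1.06, 4.2], [0.26, 2.73], [-2.93, 2.93]. Speed limits (rad/s): [2.57, 2.57, 3.01, 3.14, 3.14, 3.14].

## Interface

Orientations are given as a unit quaternion [x, y, z, w].
In Python, from rig import env, claw, planner, status, snapshot, camera_model, ticket gives the robot as it stands. The module is installed in compiled form; this text tells all that it offers. Calls block until the motion is done:
- env.movep(position, orientation): joint-space move of the TCP to a pose.
- env.movel(position, attitude=None, v=0.15): straight line of the TCP; attitude=None keeps the orientation; v is the mean speed in m/s.
- env.move_j(angles): joint-space move.
- claw.move_gripper(opening): finger opening in m; the grip force is fixed at half the most; returns when the fingers have stopped.
- env.wait(seconds).
- planner.inverse_kinematics(position, orientation): joint angles nearest the present ones, or None.
- status.sense(): the state.
- snapshot(name): name is "side" or "top" or "wrist"; returns the picture (400x640x3 uint8, blue, green, red); there is no depth.
- camera_model(name): a dict with "fx", "fy", "cx", "cy" (pixels), "k1" (the pictures are not rectified: a ray, as slopes to the right and down, at radius r is drawn at 1 + k1 r^2 times it, then the intrinsics apply), "R" (3x3) and "t" (3): a world point X has camera coordinates R X + t. Camera axes: x right, y down, z forward; pixel columns grow to the right and rows downward; lengths in m; the calibration is good to about 2 mm. A picture is of the moment at which its call begins: read the wrist's pose just before it. camera_model takes no time and is no camera call; for the wrist camera it gives the pose at the moment of the call.
A pose or a line that the arm cannot do raises env.Unreachable and nothing moves.
- ticket.job_done(): hands the job in; it is judged then, once.
The state is a dict: "t": time; "joints": joint angles; "qd": joint speeds; "tau": joint torques, N m; "ee_pos": TCP position; "eef_rot": TCP orientation; "contact_force": force on the tool from outside, world axes, zero at the start; "wrist_torque": the same for the moment, N m; "opening": finger opening in m; "gripper_force": force on a finger pad.
Only numpy, scipy, OpenCV 4.12 (cv2) and the standard library are available. Lean on these libraries where they do the work, as an engineer would, in place of code of your own. Each camera call takes 0.05 s, during which the arm holds its last target. There are 200 camera calls.

## Working session

There is one attempt and no reset: what is moved stays moved. The work goes in short steps, each a Python script; the robot and the scene stay as the last script left them, time stands still between calls to the robot, and variables do not carry over. Pictures are saved under pics/ and viewed, at most 10 in all, crops included, and the job is handed in when it is done.

```bash
mkdir -p pics; ls; cat > h.py <<'E'
import numpy as np, cv2
from rig import env, claw, planner, status, snapshot, camera_model, ticket
from scipy.spatial.transform import Rotation as Ro
def ray(m,u,v):
    xd=np.array([(u-m["cx"])/m["fx"],(v-m["cy"])/m["fy"]]); x=xd.copy()
    for _ in range(20): x=xd/(1+m["k1"]*(x@x))
    R=np.array(m["R"]);t=np.array(m["t"])
    return -R.T@t, R.T@np.array([x[0],x[1],1])
def onz(m,u,v,z):
    o,d=ray(m,u,v); return o+d*(z-o[2])/d[2]
def proj(m,X):
    c=np.array(m["R"])@np.array(X)+np.array(m["t"]); s=c[:2]/c[2]; s=s*(1+m["k1"]*(s@s))
    return np.array([s[0]*m["fx"]+m["cx"],s[1]*m["fy"]+m["cy"]])
def down(yaw): # tool z down; y axis (closing line) at angle yaw+90deg
    return (Ro.from_euler('z',yaw)*Ro.from_euler('x',np.pi)).as_quat()
def grab(cam,name):
    m=camera_model(cam); im=snapshot(cam); cv2.imwrite(f'pics/{name}.png',im); return m,im
E
python3 - <<'E'
from h import *
for c in("top","side"):
    m,im=grab(c,c+"0"); o,_=ray(m,320,200); print(c,o,[onz(m,u,v,0)[:2].round(3) for u,v in((0,0),(639,0),(0,399),(639,399),(320,200))],m["fx"])
s=status.sense();print(s["eef_rot"],s["t"],s["opening"])
print(Ro.from_quat(s["eef_rot"]).as_matrix().round(2)); m=camera_model("wrist");o,d=ray(m,320,200);print(o,d,m["fx"])
E
```

```text
pics
top [ 0.30202247 -0.02511616  1.21851578] [array([1.223, 1.179]), array([ 1.196, -1.035]), array([-0.098,  0.975]), array([-0.06 , -0.883]), array([0.508, 0.027])] 442.469621331048
side [ 0.20625613 -0.82353072  0.83936926] [array([-1.379,  3.984]), array([3.945, 1.533]), array([-0.359, -0.284]), array([ 0.929, -0.763]), array([0.517, 0.081])] 400.06740843644866
[ 1.40433162e-01  9.90089927e-01 -6.67449004e-04 -1.36206035e-04] 0.1 0.08529794413077213
[[-0.96  0.28 -0.  ]
 [ 0.28  0.96 -0.  ]
 [ 0.   -0.   -1.  ]]
[0.08023989 0.5236192  0.37410786] [ 0.25467573 -0.08029903 -0.96371721] 291.5104170863533
```

View pics/top0.png

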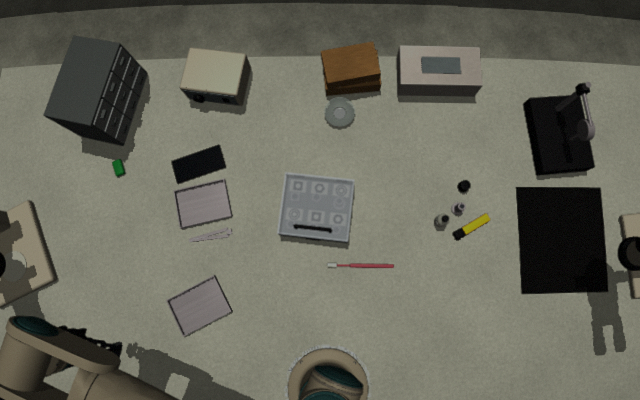

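View pics/side0.png

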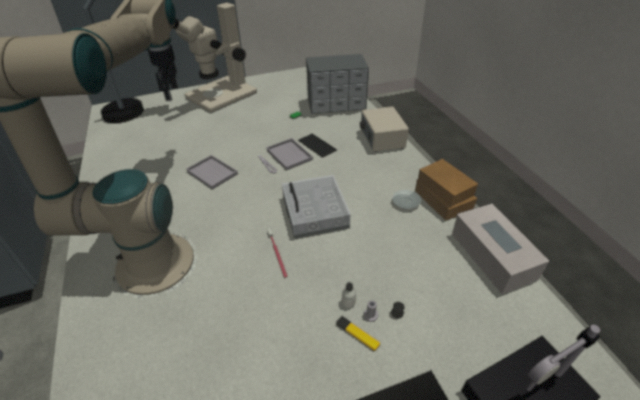

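The top view shows these candidates:
- **Trays:** far (204,203) and near (200,305). I choose the far one, since it starts farthest from the base.
- **Loose bush:** (458,209) is the small steel part. The lookalikes near it are the bottle (441,221) and the loupe (464,186).
- **Case:** (317,208), with its black handle at (312,229).

Next I'll look closer with the wrist camera.

```bash
python3 - <<'E'
from h import *
m=camera_model("top")
for n,u,v,z in(("case",317,208,.03),("handle",312,229,.091),("hl",294,227,.091),("hr",331,231,.091),("tray",204,203,.01),("near tray",200,305,.01),("bush",458,212,0),("bottle",441,225,0)):
    print(n,onz(m,u,v,z).round(3))
c=onz(m,317,208,.03)
# wrist view over the case (camera behind TCP toward robot: tool x -> -x), tool yaw pi
q=down(np.pi)
print(Ro.from_quat(q).as_matrix().round(1))
for pos in ([.46,c[1],.33],[.44,c[1],.30],[.42,c[1],.27]):
    print(pos,planner.inverse_kinematics(pos,q))
E
```

```text
case [0.481 0.034 0.03 ]
handle [0.417 0.043 0.091]
hl [0.422 0.089 0.091]
hr [ 0.412 -0.006  0.091]
tray [0.496 0.354 0.01 ]
near tray [0.214 0.351 0.01 ]
bush [ 0.476 -0.358  0.   ]
bottle [ 0.439 -0.309  0.   ]
[[-1.  0.  0.]
 [ 0.  1.  0.]
 [ 0.  0. -1.]]
[0.46, np.float64(0.033904232088540785), 0.33] [-0.00651415 -0.12753611  1.38096471  0.          1.88816405 -1.57731048]
[0.44, np.float64(0.033904232088540785), 0.3] [-0.0068104  -0.19104669  1.49675693  0.          1.83588242 -1.57760673]
[0.42, np.float64(0.033904232088540785), 0.27] [-0.0071349  -0.25128899  1.6069501   0.          1.78593155 -1.57793122]
```

```bash
python3 - <<'E'
from h import *
t=status.sense()["t"]
env.movep([.46,.035,.33],down(np.pi-.1))
m,im=grab("wrist","w1"); np.save("w1.npy",m,allow_pickle=True)
s=status.sense();print(s["t"]-t,s["joints"]); 
for v in(0,399): print([onz(m,u,v,0)[:2].round(3) for u in(0,639)])
E
```

```text
2.1083 [-2.76309335e-03 -1.27103517e-01  1.38094555e+00  1.34772395e-04
  1.88808458e+00 -1.47465480e+00]
[array([ 0.174, -0.407]), array([0.267, 0.522])]
[array([ 0.901, -0.715]), array([1.043, 0.678])]
```

View pics/w1.png

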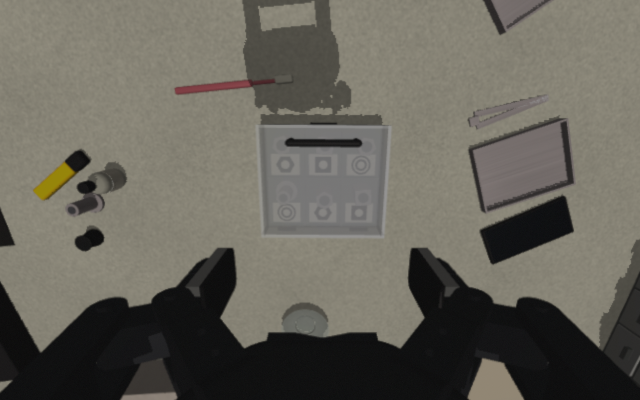

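The wrist view shows the whole scene:
- **Case and handle:** the case is at (323,182) and the handle at (323,142).
- **Front-row cards:** hex (286,163), square (323,163), bush (361,165).
- **Back-row cards:** bush (286,211), hex (323,211), square (360,212).
- **Other things:** the tray is at (522,165). The bush is at (85,205), next to the bottle (105,180), the loupe (90,238) and the highlighter (62,175).

Next I'll measure the handle, case and tray.

```bash
python3 - <<'E'
from h import *
m=np.load("w1.npy",allow_pickle=True).item(); im=cv2.imread("pics/w1.png"); mt=camera_model("top"); it=cv2.imread("pics/top0.png")
def handle(m,im,box,z,th=45):
    x0,y0,x1,y1=box; g=im[y0:y1,x0:x1].max(2)
    n,l,st,c=cv2.connectedComponentsWithStats((g<th).astype(np.uint8))
    i=1+st[1:,4].argmax(); ys,xs=np.nonzero(l==i)
    P=np.array([onz(m,x+x0,y+y0,z)[:2] for x,y in zip(xs,ys)],np.float32)
    (c,wh,a)=cv2.minAreaRect(P); b=cv2.boxPoints((c,wh,a)); e=[b[1]-b[0],b[2]-b[1]]; e=max(e,key=np.linalg.norm); e=e*np.sign(e[1])
    print("handle",np.round(c,4),np.round(wh,4),"yaw",np.arctan2(-e[0],e[1]).round(4),(xs.min()+x0,xs.max()+x0,ys.min()+y0,ys.max()+y0))
handle(m,im,(270,130,375,155),.091); handle(mt,it,(285,218,342,238),.091,60)
for n,u,v in(("fl",390,126),("fr",260,126),("bl",384,237),("br",262,237)): print(n,onz(m,u,v,.059).round(4))
cv2.imwrite("pics/a.png",np.vstack([cv2.resize(im[105:250,240:410],None,fx=4,fy=4,interpolation=2)]))
# tray : dark walls, light floor
def quad(m,im,box,z,lo):
    x0,y0,x1,y1=box; h=im[y0:y1,x0:x1].astype(int); 
    g=((h[...,2]-h[...,1]>2)&(h.max(2)>lo)).astype(np.uint8)
    cs,_=cv2.findContours(cv2.morphologyEx(g,cv2.MORPH_OPEN,np.ones((3,3))),0,1); c=max(cs,key=cv2.contourArea)
    P=np.array([onz(m,p[0][0]+x0,p[0][1]+y0,z)[:2] for p in c],np.float32); r=cv2.minAreaRect(P); print("tray",r)
quad(m,im,(460,110,590,220),.003,70); quad(mt,it,(165,172,240,235),.003,70)
print(im[165,522],it[203,204],im[100,420])
E
```

```text
handle [0.4205 0.0426] [0.0969 0.0092] yaw -0.1145 (np.int64(286), np.int64(361), np.int64(138), np.int64(146))
handle [0.4196 0.0418] [0.0962 0.0105] yaw -0.1096 (np.int64(294), np.int64(331), np.int64(224), np.int64(232))
fl [0.4101 0.1361 0.059 ]
fr [ 0.3923 -0.0424  0.059 ]
bl [0.5743 0.1208 0.059 ]
br [ 0.5556 -0.0651  0.059 ]
tray ((0.5005841851234436, 0.37414872646331787), (0.2492682784795761, 0.18171876668930054), 84.83567810058594)
tray ((0.49457260966300964, 0.3585405945777893), (0.10427647083997726, 0.14505547285079956), 13.472881317138672)
[109 110 119] [122 124 129] [115 128 132]
```

View pics/a.png

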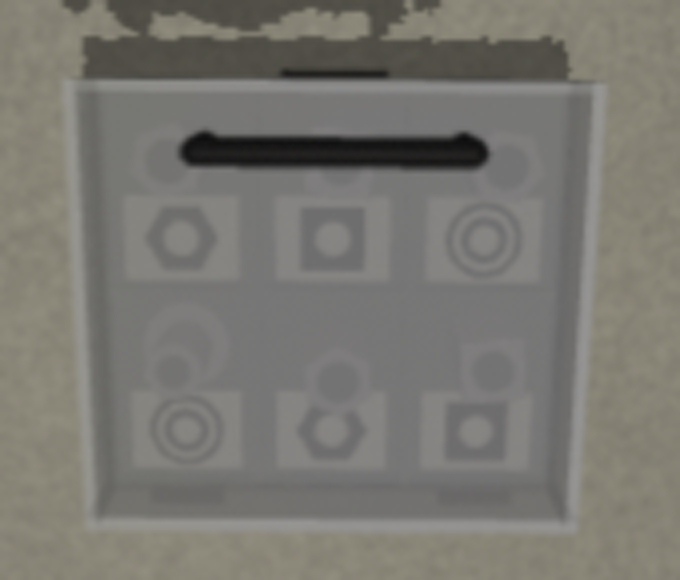

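The mismatch seems to be at crop (505,165): a hex-like part in front of the bush card, in the front row on the +y side. Next I'll plan the lid arc.

```bash
cat >> h.py <<'E'
PSI=-.105; CX=np.array([np.cos(PSI),np.sin(PSI),0]); CY=np.array([-np.sin(PSI),np.cos(PSI),0]); O=np.array([.482,.0365,0])
def case(x,y,z): return O+CX*x+CY*y+np.array([0,0,z])
def lidpose(th,k,back=0.):
    h=case(.0835,0,.016)+CX*(-.145*np.cos(th)+.075*np.sin(th))+np.array([0,0,.145*np.sin(th)+.075*np.cos(th)])
    R=Ro.from_rotvec(CY*k*th)*Ro.from_quat(down(PSI+np.pi/2)); z=R.apply([0,0,1])
    return h+z*(.019-back),R.as_quat()
def arc(a,b,k,n=12,v=.12):
    F=[]
    for th in np.linspace(a,b,n+1)[1:]:
        p,q=lidpose(th,k); env.movel(p,q,v=v); F.append(np.linalg.norm(status.sense()["contact_force"]))
    print("F",np.round(F,1))
E
python3 - <<'E'
from h import *
for k in(0,.2,.35,.5,.65):
    J=[planner.inverse_kinematics(*lidpose(t,k)) for t in np.linspace(0,1.62,7)]
    print(k,[None if j is None else j.round(2).tolist() for j in (J[0],J[3],J[6])],planner.inverse_kinematics(*lidpose(1.62,k,.1)) is not None)
E
```

```text
0 [[0.01, -0.12, 1.9, -0.0, 1.37, 0.12], [-0.01, 0.08, 1.53, -0.0, 1.53, 0.1], [-0.03, 0.44, 1.13, -0.0, 1.57, 0.08]] True
0.2 [[0.01, -0.12, 1.9, -0.0, 1.37, 0.12], [-0.02, 0.2, 1.41, 0.01, 1.7, 0.09], [-0.04, 0.7, 0.81, 0.02, 1.96, 0.07]] True
0.35 [[0.01, -0.12, 1.9, -0.0, 1.37, 0.12], [-0.02, 0.28, 1.32, 0.02, 1.82, 0.09], [-0.04, 0.92, 0.53, 0.04, 2.26, 0.08]] False
0.5 [[0.01, -0.12, 1.9, -0.0, 1.37, 0.12], [-0.02, 0.37, 1.23, 0.03, 1.94, 0.09], [-0.05, 1.18, 0.18, 0.08, 2.58, 0.11]] False
0.65 [[0.01, -0.12, 1.9, -0.0, 1.37, 0.12], [-0.03, 0.46, 1.14, 0.04, 2.06, 0.09], None] False
```

```bash
python3 - <<'E'
from h import *
t=status.sense()["t"]
claw.move_gripper(.04)
p,q=lidpose(0,0,.07); env.movep(p,q); env.movel(lidpose(0,0)[0],v=.15)
F0=status.sense()["contact_force"]; claw.move_gripper(0); s=status.sense(); print(s["opening"],s["gripper_force"],F0.round(1) if hasattr(F0,'round') else F0,s["contact_force"],s["t"]-t)
if .007<s["opening"]<.013:
    arc(0,.4,.25,3); s=status.sense(); print(s["opening"],s["t"]-t); grab("side","s1")
E
```

```text
0.007833396510835271 58.57331693172455 [ 0.3 -0.9  0.9] [-5.38811717  0.36692838  7.53728592] 2.9334000000000002
F [ 7.8 11.9 16.7]
0.007761024006418461 3.9084
```

```bash
python3 - <<'E'
from h import *
t=status.sense()["t"]
arc(.4,1.0,.25,4); s=status.sense();print(s["opening"],np.round(s["contact_force"],1))
if s["opening"]>.005 and np.linalg.norm(s["contact_force"])<45:
    arc(1.0,1.61,.25,4); s=status.sense(); print(s["opening"],np.round(s["contact_force"],1),s["t"]-t)
_,im=grab("side","s2"); cv2.imwrite("pics/s2c.png",cv2.resize(im[60:310,180:480],None,fx=2,fy=2))
E
```

```text
F [18.  19.8 18.5 18. ]
0.0078038098405180285 [-3.3  0.3 17.7]
F [15.2  9.8  7.5  8.4]
0.0073016078129234455 [ 3.4 -0.4  7.7] 2.8
```

View pics/s2c.png

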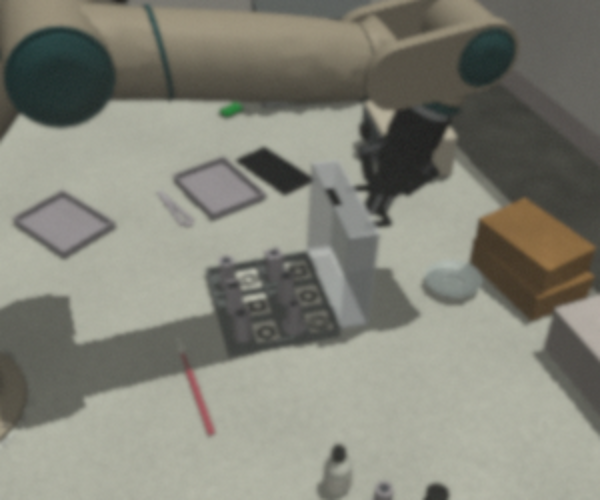

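The lid is back at about 1.61 rad (panel vertical at crop (340,240)), with the parts exposed. Next I'll release it, back off and look down into the case.

```bash
python3 - <<'E'
from h import *
t=status.sense()["t"]
claw.move_gripper(.022)
p,q=lidpose(1.61,.25,.09); env.movel(p,v=.2)
env.movep([.44,.035,.26],down(np.pi-.1))
m,im=grab("wrist","w2"); np.save("w2.npy",m,allow_pickle=True)
s=status.sense(); print(s["t"]-t,s["t"],np.round(s["contact_force"],1))
x=[proj(m,case(x,y,.003)) for x in(-.09,.09) for y in (-.1,.1)]; print(np.round(x))
x0,y0=np.min(x,0).astype(int).clip(0)-25; x1,y1=np.max(x,0).astype(int)+25
x0,y0=max(x0,0),max(y0,0); print(x0,y0); f=3
cv2.imwrite("pics/w2c.png",cv2.resize(im[y0:y1,x0:x1],None,fx=f,fy=f,interpolation=2)[:600,:800])
E
```

```text
2.3332999999999995 11.35 [-0.3 -0.3 -0. ]
[[251. 135.]
 [400. 135.]
 [259. 257.]
 [391. 257.]]
226 109
```

View pics/w2c.png

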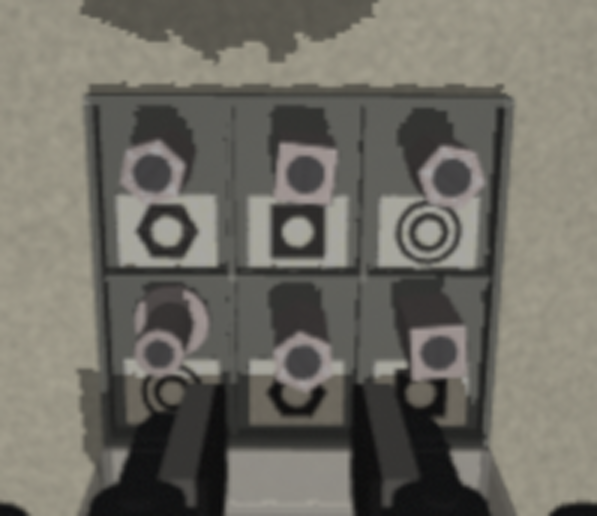

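Confirmed: the hex nut at crop (452,177) stands over the bush card at (428,232). The other five parts match their cards. Next I'll measure its top face.

```bash
python3 - <<'E'
from h import *
m=np.load("w2.npy",allow_pickle=True).item(); im=cv2.imread("pics/w2.png")
print("rim pred",[proj(m,case(-.0835,y,.016)).round(1).tolist() for y in(-.094,.094)],"seen (254.3,140.7),(397,140.7)")
x0,y0,x1,y1=358,150,396,182
g=cv2.resize(im[y0:y1,x0:x1],None,fx=4,fy=4,interpolation=cv2.INTER_CUBIC).astype(int)
mask=((g[...,2]-g[...,1]>4)&(g.max(2)>95)).astype(np.uint8)
cs,_=cv2.findContours(mask,0,1); c=max(cs,key=cv2.contourArea); c=cv2.convexHull(c)
P=np.array([onz(m,x0+(p[0][0]-1.5)/4,y0+(p[0][1]-1.5)/4,.051)[:2] for p in c])
a=np.arange(0,np.pi,np.pi/180); w=np.array([np.ptp(P@[np.cos(t),np.sin(t)]) for t in a])
s=w[:60]+w[60:120]+w[120:]; i=s.argmin(); print("flat dir",i,"deg widths",w[[i,i+60,i+120]].round(4),"max",w.max().round(4))
ctr=[]
A=[];b=[]
for j in(i,i+60,i+120):
    n=np.array([np.cos(a[j]),np.sin(a[j])]); d=P@n; A.append(n); b.append((d.max()+d.min())/2)
c0=np.linalg.lstsq(np.array(A),np.array(b),rcond=None)[0]
print("centre",c0,"expected",case(-.0565,.061,0), "case frame",[(c0-O[:2])@CX[:2],(c0-O[:2])@CY[:2]])
for j in (i,i+60,i+120): print(j,"rel case x",j-np.degrees(PSI))
E
```

```text
rim pred [[253.8, 140.1], [397.7, 140.6]] seen (254.3,140.7),(397,140.7)
flat dir 45 deg widths [0.0248 0.0252 0.0251] max 0.0273
centre [0.43544005 0.1026877 ] expected [0.43220441 0.10308565 0.        ] case frame [np.float64(-0.05324046738309774), np.float64(0.06094336094434706)]
45 rel case x 51.016056848873646
105 rel case x 111.01605684887365
165 rel case x 171.01605684887363
```

```bash
python3 - <<'E'
from h import *
t=status.sense()["t"]
q=down(np.radians(75)); h=[.4354,.1027]
claw.move_gripper(.045)
env.movep(h+[.10],q); env.movel(h+[.022],v=.15); claw.move_gripper(0)
s=status.sense(); print("grip",s["opening"],s["gripper_force"],np.round(s["contact_force"],1))
assert s["opening"]>.015
env.movel(h+[.11],v=.2); print(status.sense()["opening"])
T=[.4946,.3585]
env.movel(T+[.11],v=.3); env.movel(T+[.035],v=.2); env.movel(T+[.0225],v=.05)
s=status.sense(); print(s["opening"],np.round(s["contact_force"],1))
claw.move_gripper(.05); env.movel(T+[.2],v=.3)
env.movep([.41,-.30,.26],down(np.pi-.645))
m,im=grab("wrist","w3"); np.save("w3.npy",m,allow_pickle=True)
s=status.sense(); print(s["t"]-t,s["t"])
_,im2=grab("top","t3"); print(proj(m,[.476,-.358,0]))
cv2.imwrite("pics/w3c.png",np.hstack([cv2.resize(im,(520,325)),cv2.resize(im2[160:290,160:270],None,fx=2.5,fy=2.5)]))
E
```

```text
grip 0.023260125901623643 59.40134831238538 [-0.5  0.8  6.2]
0.023020630977197427
0.023130839895457472 [1.1 0.3 1.9]
9.066699999999999 20.4167
[316.32758023 229.2669511 ]
```

```bash
ls pics/w3c.png
```

```text
pics/w3c.png
```

View pics/w3.png

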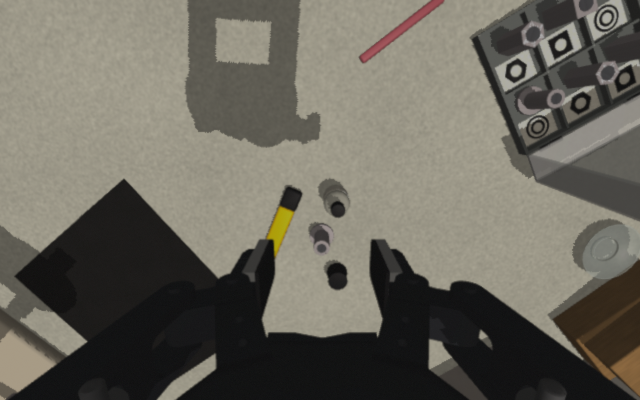

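The wrist view shows the bush at about (320,237), the bottle cap at (338,209), the loupe at (337,275) and the highlighter running from (290,198) to (265,250). Next I'll measure them and pick a closing direction.

```bash
python3 - <<'E'
from h import *
m=np.load("w3.npy",allow_pickle=True).item(); im=cv2.imread("pics/w3.png")
h=im.astype(int)
def blob(mask,box,z,n):
    x0,y0,x1,y1=box; k,l,st,c=cv2.connectedComponentsWithStats(mask[y0:y1,x0:x1].astype(np.uint8))
    i=1+st[1:,4].argmax(); print(n,"px",(c[i]+[x0,y0]).round(1),st[i][:5].tolist(),"->",onz(m,*(c[i]+[x0,y0]),z).round(4)); 
pink=(h[...,2]-h[...,1]>3)
blob(pink&(h.max(2)>90),(300,215,345,258),.048,"bush pink")
dark=h.max(2)<45
blob(dark,(322,195,352,220),.075,"bottle cap"); blob(dark,(322,258,352,292),.015,"loupe")
blob((h[...,2]>130)&(h[...,0]<80),(255,200,305,260),.01,"yellow"); blob(dark,(278,180,306,212),.01,"hl cap")
c=cv2.resize(im[170:300,250:380],None,fx=4.5,fy=4.5,interpolation=2); cv2.imwrite("pics/w3z.png",c)
t=cv2.imread("pics/t3.png"); mt=camera_model("top"); 
E
```

```text
bush pink px [322.3 237. ] [0, 0, 45, 43, 1450] -> [ 0.475  -0.3464  0.048 ]
bottle cap px [336.9 208.6] [9, 6, 13, 16, 139] -> [ 0.4475 -0.3044  0.075 ]
loupe px [336.7 275.4] [5, 5, 20, 26, 400] -> [ 0.5483 -0.3745  0.015 ]
yellow px [279.7 226.9] [12, 7, 27, 49, 609] -> [ 0.4384 -0.3954  0.01  ]
hl cap px [290.6 198. ] [3, 7, 20, 23, 318] -> [ 0.4142 -0.356   0.01  ]
```

View pics/w3z.png

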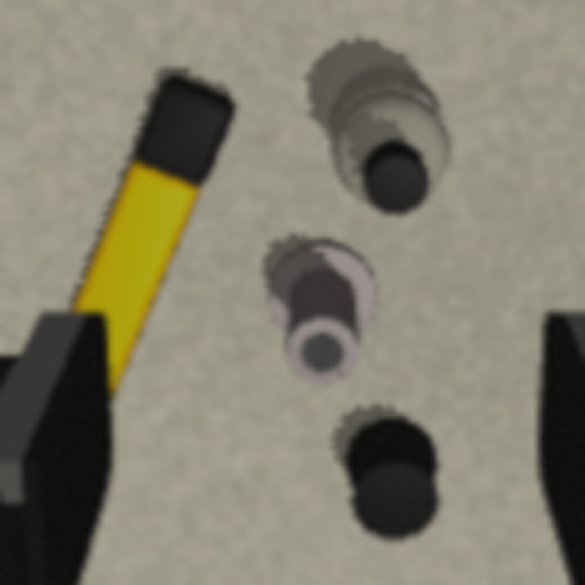

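```bash
python3 - <<'E'
from h import *
m=np.load("w3.npy",allow_pickle=True).item()
px=lambda x,y:(250+(x-1.75)/4.5,170+(y-1.75)/4.5)
top=onz(m,*px(322,350),.048); fl=onz(m,*px(322,290),.006); bo=onz(m,*px(396,177),.073)
lo=onz(m,*px(395,495),.03)
print(top,fl,"bottle",bo,np.linalg.norm((bo-top)[:2]),"loupe",lo,np.linalg.norm((lo-top)[:2]))
# top camera cross-check on the picture before the arm came
mt=camera_model("top"); print(proj(mt,top),proj(mt,[top[0],top[1],.0]))
E
```

```text
[ 0.4859617  -0.35652443  0.048     ] [ 0.48441996 -0.35538971  0.006     ] bottle [ 0.44892716 -0.30418731  0.073     ] 0.06411498749823738 loupe [ 0.54702131 -0.37326204  0.03      ] 0.06331210915794898
[461.84525737 205.78979083] [457.17022355 208.43333684]
```

```bash
python3 - <<'E'
from h import *
t=status.sense()["t"]
b=[.4858,-.3562]; q=down(np.pi-.645)
claw.move_gripper(.04)
env.movep(b+[.11],q); env.movel(b+[.019],v=.15); claw.move_gripper(0)
s=status.sense(); print("grip",s["opening"],np.round(s["contact_force"],1)); assert s["opening"]>.013
env.movel(b+[.12],v=.2); print(status.sense()["opening"])
P=case(-.0565,.061,0)[:2].tolist()
env.movel(P+[.12],down(np.radians(75)),v=.3); env.movel(P+[.035],v=.15); env.movel(P+[.0225],v=.04)
s=status.sense(); print(s["opening"],np.round(s["contact_force"],1))
claw.move_gripper(.042); env.movel(P+[.12],v=.25)
env.movep([.44,.035,.26],down(np.pi-.1))
m,im=grab("wrist","w4"); np.save("w4.npy",m,allow_pickle=True)
s=status.sense(); print(s["t"]-t,s["t"])
top=cv2.imread("pics/t3.png")
cv2.imwrite("pics/w4c.png",np.hstack([cv2.resize(im[100:280,220:420],(500,450),interpolation=2),cv2.resize(top[170:240,165:240],None,fx=4,fy=6.43)[:450,:300]]))
E
```

```text
grip 0.020193350132710793 [-0.4  0.   6.3]
0.020107898381290873
0.02010861532650476 [-3.6 -0.7  9.9]
8.416599999999999 28.8833
```

View pics/w4c.png

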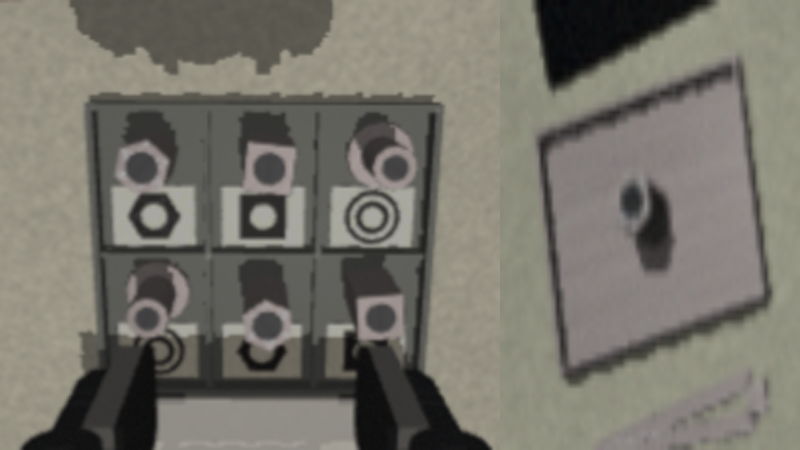

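The bush now stands in its compartment (crop (380,155)) over the bush card. The hex stands upright in the far tray (right panel, (635,205)). Next I'll shut the lid by hand.

```bash
python3 - <<'E'
from h import *
t=status.sense()["t"]
claw.move_gripper(.022)
p,q=lidpose(1.65,.25,.09); env.movep(p,q); env.movel(lidpose(1.65,.25)[0],v=.12)
print(np.round(status.sense()["contact_force"],1))
claw.move_gripper(0); s=status.sense(); print(s["opening"],s["gripper_force"],np.round(s["contact_force"],1)); assert .005<s["opening"]<.013
arc(1.65,1.0,.25,5); s=status.sense(); print(s["opening"],np.round(s["contact_force"],1)); assert s["opening"]>.005
arc(1.0,.25,.25,6); arc(.25,0,.25,4,v=.06)
s=status.sense(); print(s["opening"],np.round(s["contact_force"],1),s["t"]-t,s["t"])
_,im=grab("side","s5")
E
```

```text
[1.5 0.2 0.1]
0.007827363496393343 58.685141801834106 [1.  0.8 5.2]
F [ 7.6  7.1 10.8 10.8  9.2]
0.00767309150105155 [-0.  -0.4  9.2]
F [6.6 5.  3.1 4.8 1.5 1.7]
F [8.2 7.6 6.3 5.5]
0.007695315278470319 [ 4.  -0.8 -3.7] 7.691700000000004 36.575
```

```bash
python3 - <<'E'
from h import *
F=[]
f0=status.sense()["contact_force"][2]
for i in range(1,6):
    p=lidpose(0,0)[0]-[0,0,.001*i]; env.movel(p,v=.03); f=status.sense()["contact_force"]; F.append(np.round(f,1).tolist())
    if f[2]-f0>15: break
print(f0,F)
_,im=grab("side","s6"); cv2.imwrite("pics/s6c.png",cv2.resize(im[150:260,250:380],None,fx=4,fy=4,interpolation=2))
E
```

```text
-2.9661580655199495 [[-1.3, -0.2, 4.9], [-6.9, -0.7, 14.4]]
```

View pics/s6c.png

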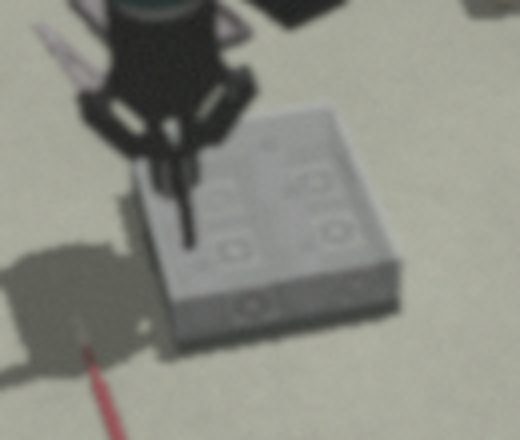

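The lid is seated: contact force rose as I pressed, and the picture shows no gap. Next I'll release, retreat and check the handle position against the first picture.

```bash
python3 - <<'E'
from h import *
claw.move_gripper(.03)
p=lidpose(0,0,.10)[0]; env.movel(p,v=.15)
env.movep([.30,.25,.33],down(np.pi/2)); env.wait(.5)
m,im=grab("top","t9"); a=cv2.imread("pics/top0.png")
for i in(a,im):
    g=i[218:238,285:342].max(2)<60; ys,xs=np.nonzero(g); print(len(xs),xs.mean()+285,ys.mean()+218)
d=cv2.absdiff(a,im).max(2)>45; n,l,st,c=cv2.connectedComponentsWithStats(d.astype(np.uint8))
print([(c[i].round().tolist(),int(st[i,4])) for i in range(1,n) if st[i,4]>8]); print(status.sense()["t"],np.round(status.sense()["contact_force"],1))
E
```

```text
159 309.0377358490566 229.35849056603774
150 309.3666666666667 229.22666666666666
[([198.0, 201.0], 22), ([203.0, 206.0], 81), ([458.0, 210.0], 104), ([174.0, 333.0], 15739), ([38.0, 377.0], 1844), ([153.0, 360.0], 15), ([158.0, 366.0], 18), ([210.0, 387.0], 925), ([177.0, 379.0], 135), ([340.0, 380.0], 98), ([320.0, 378.0], 21), ([361.0, 384.0], 9), ([320.0, 386.0], 45), ([9.0, 395.0], 176), ([356.0, 391.0], 18), ([364.0, 396.0], 63), ([185.0, 397.0], 31), ([350.0, 394.0], 10)]
40.0083 [ 0.5  0.6 -0.2]
```

The handle is back where it started. Apart from the arm and its shadow, only the tray and the bush's old spot changed.

```bash
python3 -c "
from h import *
print(ticket.job_done())"
```

```text
the job is handed in; nothing more can be done
None
```

Job handed in at about 40 s: the wrongly packed hex nut stands in the far steel tray, the loose bush stands in the emptied compartment, and I lowered the lid by its handle until it was shut; the final top picture shows nothing else moved.

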